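# Select the orange calibration gas and start the flow

## Task

On the gas calibration bench, push the black tab on the selector turret round, without gripping it, until it clicks into place pointing at the orange port. Then press the red start button fully down and let it come back up. Leave the gas detectors and the jar where they are.

Things in the scene. Friction and masses are not known exactly. Their poses are not given: they have to be found in the camera images.
- selector (a joint): turret angle about its vertical axis (rad), positive anticlockwise from above, stops at -1.5 and 1.5. Starts near 0 (closed, marked by a steel screw). Clicks into detents at -1.396, -0.698, 0, 0.698, 1.396; the coloured ports stand at the outer four in varying order. A step takes 2 to 3 N at the tab; well past half-way (0.5 of 0.698 rad) it springs on by itself into the next detent and stays.
- selector_axis (a point): centre of the turret: on its vertical axis at the aluminium turret's top, 75 mm above the bench (a dark cap 6 mm high, 44 mm across, stands on it). The turret is 84 mm across, on a fixed round blue base 250 mm across and 30 mm high, with brass nipples sticking out to 148 mm from the axis.
- tab (a point): the place to push: middle of the black tab, 75 mm from the axis, 60 mm above the bench. The tab is a radial fin from the turret's rim (42 mm) out to 90 mm from the axis, 12 mm thick, side faces 45 to 71 mm above the bench, a 6 mm ridge with a white line up to 77 mm. Free space on both sides down to the markers (36 mm above the bench). Its x axis points to the turret's axis.
- pointer (a point): the spot that the tab points at: on the tab's centre line, 109 mm from the turret's axis, 33 mm above the bench; it comes over a port marker's centre when the tab points at that port
- port_orange: orange round port marker, 22 mm across and 6 mm high, fixed on the blue base 109 mm from the turret's axis; origin at the centre of its underside (30 mm above the bench). The port to select.
- port_green: green round port marker, 22 mm across and 6 mm high, fixed on the blue base 109 mm from the turret's axis; origin at the centre of its underside (30 mm above the bench). 
- port_yellow: yellow round port marker, 22 mm across and 6 mm high, fixed on the blue base 109 mm from the turret's axis; origin at the centre of its underside (30 mm above the bench). 
- port_white: white round port marker, 22 mm across and 6 mm high, fixed on the blue base 109 mm from the turret's axis; origin at the centre of its underside (30 mm above the bench). 
- start (a joint): travel of the start button (m): 0 is up, 0.006 is fully down; a spring brings it back; fully down takes 5 N
- start_top (a point): centre of the top of the red start button (32 mm diameter) 22 mm above the bench, in a grey housing 48 mm across and 12 mm high, fixed on the bench to the right of the selector; pressed straight down
- detector_a_mid (a point): centre of a loose portable gas detector, brown, 125 by 66 mm and 34 mm high, lying on its back (0.28 kg)
- detector_b_mid (a point): centre of a second, identical gas detector
- jar_mid (a point): centre of a loose jar with a white cap, 56 mm across and 75 mm high, upright
Not all that is in view belongs to the job. Of the things like the part that bears start, leave any that is pink, turquoise or yellow; of the rest the smaller one is meant.

How it is judged (in metres and radians):
On the way, in this order (a step that is already met when the one before it is completed fails the run):
1. the selector has clicked in at the orange port (horizontal distance between pointer and port_orange below 0.012 m and velocity of joint selector between -0.2 and 0.2 rad/s), for 0.3 s.
2. the start button is pressed down (horizontal distance between pointer and port_orange below 0.012 m and value of joint start above 0.0045 m), for 0.05 s.
At the end, for the whole second after the job is handed in: the tab points at the orange port's centre within 12 mm (about 6 degrees), the start button has been pressed after that (at least 4.5 of its 6 mm) and is up again, and the detectors and jar are within 25 mm of where they stood (horizontal distance between pointer and port_orange below 0.012 m and value of joint start below 0.0015 m and distance of each of detector_a_mid, detector_b_mid, jar_mid from where it was at the start of the episode below 0.025 m); the robot touches nothing.
It fails at once if the start button is pressed while the selector is not at the orange port (value of joint start above 0.003 m and horizontal distance between pointer and port_orange above 0.02 m).
It fails at once if the tab is pinched: both of its flat side faces, selector_c3 and selector_c4, are pressed at once (contact force between the fingers and selector_c3 above 1.5 N and contact force between the fingers and selector_c4 above 1.5 N).
It fails at once if a detector or the jar is lifted, carried or knocked away (distance of any of detector_a_mid, detector_b_mid, jar_mid from where it was at the start of the episode above 0.025 m).
It also fails if it takes over 64 s, if anything falls off the work surface, if the arm or the gripper's body presses on something with over 40 N, if the wrist force passes 120 N, or if a joint passes its speed limit or range.

## Robot

A 6-joint arm with a two-finger parallel gripper is mounted at the origin on the work surface. World frame = base frame: x ahead of the robot, y to its left, z up, the work surface at z = 0. Lengths are in mm, angles in rad, forces in N, time in s.
With the tool pointing down it reaches from about 275 to 750 mm from the base axis. Payload 10.2 kg.
Tool frame: the origin (TCP) lies midway between the tips of the shut fingers; the grasp point (between the pads) lies 19 mm behind it; y points along the fingers, z is the direction in which the jaws open and shut, and the axes are right-handed (so a half turn about y gives the same grasp; the last joint's range is limited). The gripper opens to 85 mm and grips with 20 to 120 N. Pads are 22 mm wide; open, the fingers measure 114 mm over their backs; the gripper's body (76 mm by 85 mm) begins 54 mm behind the grasp point. The pads swing forward as they close: fully open they stand 13 mm farther back than shut.
Start: joints at [-1.372, 0.313, 1.498, -0, 1.331, -0.223], TCP at [214.925, -478.997, 231.294] pointing down, gripper open.
Joint ranges: [-2.94, 2.94], [-0.97, 2.17], [0.19, 2.56], [-1.23, 4.37], [0.02, 3.11], [-2.88, 2.88]. Speed limits (rad/s): [2.39, 2.39, 3.01, 3.14, 3.14, 3.14].

## Interface

Orientations are given as a unit quaternion [w, x, y, z].
In Python, from rig import ctrl gives the robot as it stands.
- The arm moves only by the shell command python3 -m inch 'ROWS' [OPENING] [FORCE]. ROWS is JSON, one flat list of numbers, 6 for each row, row after row: the shift along the tool's x, y, z in cm, then the turn, a rotation vector about the tool's x, y, z in rad. A call has 1 to 8 rows; each row is the pose to reach, as a shift and turn from the pose commanded when the call began, along the tool's axes at that moment; what a row does not reach only later rows make up. A row lasts 1/12 s, in which the tool goes at most 41.7 mm and 7.16 degrees, less where a joint would pass 70% of its speed; a pose out of reach is approached as far as the arm can. A call with a gripper value outside its range is refused whole. OPENING is the gripper command: -1 is fully open, 1 is shut, values between are in proportion, set as the call begins (- or left out, the last holds). The fingers move at their own pace and stop on an object; FORCE is the grip in N (left out, the last holds). Time passes only in rows, so rows that repeat a pose let the fingers close. It gives the time, the measured TCP pose, the force and the opening at its end, in the units of the state.
- ctrl.sense(): the state, without advancing time (a new reading comes with each control period).
- ctrl.capture(name): name is "scene" or "top" or "wrist"; returns the picture (420x560x3 uint8, red, green, blue); there is no depth.
- ctrl.get_calibration(name): a dict with "fx", "fy", "cx", "cy" (pixels), "world_to_cam" (4x4, takes a point from world to camera coordinates). Camera axes: x right, y down, z forward; pixel columns grow to the right and rows downward; lengths in mm; the calibration is good to about 2 mm. A picture is of the moment at which its call begins: read the wrist's pose just before it. get_calibration takes no time and is no camera call; for the wrist camera it gives the pose at the moment of the call.
- ctrl.finish_job(): hands the job in, once; it reports no verdict.
Trained networks look in the newest picture that a camera, given by its name, has taken for a name from the list of things; names that differ only in an ending like _2 or _b are one class to them, and where a whole thing is asked for, a point or a joint stands for the part that bears it (a point fixed in the world has none). Each returns a list of dicts, best first, with "score" (0 to 1); they miss things now and then, are a little off and sometimes report something else, mostly with a low value. They report only what shows in the picture. A call takes as long as a camera call. They do not tell look-alikes from the thing itself.
- ctrl.search_frame(thing, camera): "uv" ([column, row] in pixels, amid what is visible of it).
The state is a dict: "time_s": time; "joints": joint angles; "dq": joint speeds; "tau": joint torques, N m; "eef_pos": TCP position; "ee_rot": TCP orientation; "force": force on the tool from outside, world axes, zero at the start; "wrist_torque": the same for the moment, N m; "grip_width": opening from 0.0 (shut) to 1.0 (fully open).
Only numpy, scipy, OpenCV 4.12 (cv2) and the standard library are available. Lean on these libraries where they do the work, as an engineer would, in place of code of your own. Each camera call takes 0.05 s, during which the arm holds its last target.

## Working session

There is one attempt and no reset: what is moved stays moved. The work goes in short steps, Python scripts to look and compute and a shell command to move; the robot and the scene stay as the last step left them, time stands still between calls to the robot, and variables do not carry over. Pictures are saved under pics/ and viewed, and the job is handed in when it is done.

```bash
ls; mkdir -p pics; cat > h.py <<'E'
import numpy as np, cv2
from rig import ctrl
def snap(cam,name,crop=None,scale=1):
    im=ctrl.capture(cam); 
    o=im
    if crop: o=im[crop[1]:crop[3],crop[0]:crop[2]]
    if scale!=1: o=cv2.resize(o,None,fx=scale,fy=scale,interpolation=cv2.INTER_CUBIC)
    cv2.imwrite(f'pics/{name}.png',o[:,:,::-1]); return im
def ray(cam,uv,z):
    c=ctrl.get_calibration(cam);T=np.array(c['world_to_cam']);R=T[:3,:3];t=T[:3,3]
    d=R.T@np.array([(uv[0]-c['cx'])/c['fx'],(uv[1]-c['cy'])/c['fy'],1]);o=-R.T@t
    return o+d*(z-o[2])/d[2]
def proj(cam,p):
    c=ctrl.get_calibration(cam);T=np.array(c['world_to_cam']);q=T[:3,:3]@np.array(p,float)+T[:3,3]
    return np.array([c['fx']*q[0]/q[2]+c['cx'],c['fy']*q[1]/q[2]+c['cy']])
E
python3 - <<'E'
from h import *
print(ctrl.sense())
for cam in ['top','scene']:
    snap(cam,cam+'0')
    for t in ['selector_axis','tab','port_orange','port_green','port_yellow','port_white','start_top','detector_a_mid','jar_mid']:
        try:print(cam,t,[(np.round(d['uv']).tolist(),round(d['score'],2)) for d in ctrl.search_frame(t,cam)][:4])
        except Exception as e:print(t,e)
snap('wrist','w0')
print(ctrl.sense()['time_s'])
E
```

```text
pics
{'time_s': 0.0, 'joints': array([-1.37239409e+00,  3.13452880e-01,  1.49847739e+00,  5.49129147e-06,
        1.33101319e+00, -2.23367666e-01]), 'dq': array([ 0.0017505 , -0.00011866,  0.00055913,  0.00024743, -0.00028862,
        0.00102508]), 'tau': array([-5.78218878e-04, -4.12265396e+01, -2.59742063e+01, -1.93321243e-04,
        4.13801288e-03, -2.55859402e-05]), 'eef_pos': array([ 214.8723967 , -478.7129073 ,  230.71843754]), 'ee_rot': array([ 0.14802272, -0.14800703,  0.69191904, -0.69096399]), 'force': array([-0.24445299,  0.09136566, -0.19386308]), 'wrist_torque': array([0.04448782, 0.04215361, 0.00909847]), 'grip_width': 0.9977872398295802}
top selector_axis []
top tab [([247.0, 210.0], 0.83), ([287.0, 237.0], 0.47)]
top port_orange [([297.0, 200.0], 0.59)]
top port_green []
top port_yellow [([248.0, 202.0], 0.63), ([287.0, 236.0], 0.57)]
top port_white []
top start_top [([360.0, 239.0], 0.67), ([440.0, 249.0], 0.67), ([412.0, 298.0], 0.61), ([401.0, 251.0], 0.59)]
top detector_a_mid [([201.0, 224.0], 0.68), ([125.0, 248.0], 0.66)]
top jar_mid [([395.0, 140.0], 0.58)]
scene selector_axis [([300.0, 244.0], 0.93)]
scene tab [([301.0, 249.0], 0.84)]
scene port_orange [([260.0, 234.0], 0.59)]
scene port_green [([345.0, 247.0], 0.63)]
scene port_yellow [([293.0, 226.0], 0.53), ([258.0, 231.0], 0.32)]
scene port_white [([299.0, 246.0], 0.22)]
scene start_top [([259.0, 168.0], 0.69), ([210.0, 194.0], 0.66), ([248.0, 198.0], 0.65), ([217.0, 173.0], 0.59)]
scene detector_a_mid [([421.0, 308.0], 0.73)]
scene jar_mid [([161.0, 212.0], 0.93), ([300.0, 246.0], 0.52), ([350.0, 382.0], 0.51), ([290.0, 225.0], 0.4)]
1.05
```

```bash
python3 - <<'E'
from h import *
a=cv2.imread('pics/top0.png');b=cv2.imread('pics/scene0.png')
cv2.imwrite('pics/top0b.png',cv2.resize(a[110:330,90:490],None,fx=2,fy=2,interpolation=cv2.INTER_CUBIC))
E
```

```text
(no output)
```

View pics/top0b.png

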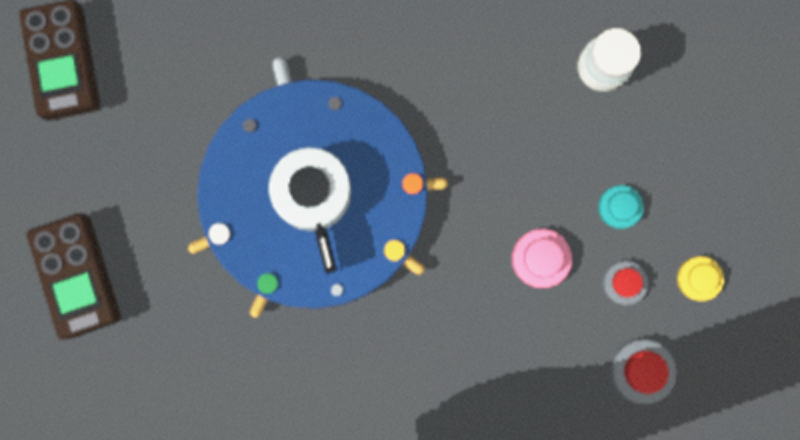

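View pics/scene0.png

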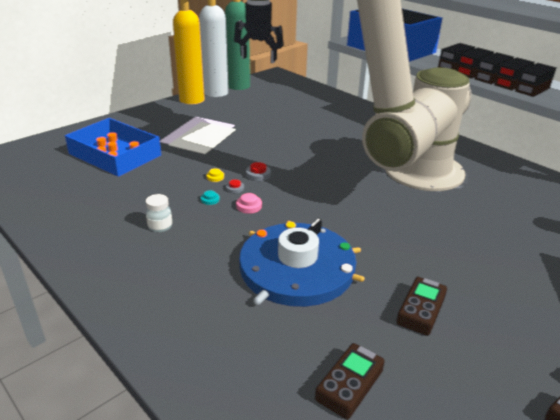

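View pics/w0.png

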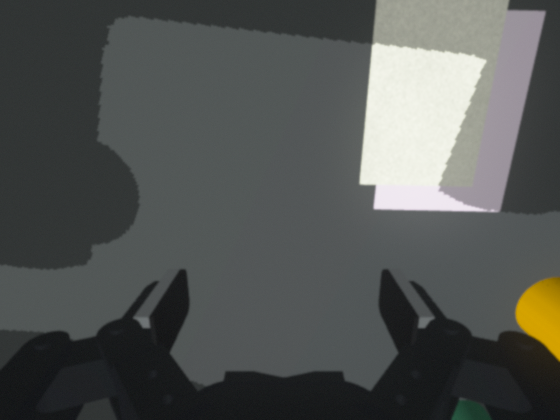

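The start button could be any of five things in the top image: small red/grey (403,251), large red/grey (413,296), pink (361,239), turquoise (401,213) or yellow (440,249). By the description it is the small red one. The tab points at the screw (258,255), and orange is at (296,202).

```bash
python3 - <<'E'
from h import *
im=cv2.cvtColor(cv2.imread('pics/top0.png'),cv2.COLOR_BGR2HSV)
def cen(lo,hi,box,cam='top',z=36):
    x0,y0,x1,y1=box;m=cv2.inRange(im[y0:y1,x0:x1],lo,hi)
    n,l,s,c=cv2.connectedComponentsWithStats(m);k=1+np.argmax(s[1:,4]);return c[k]+[x0,y0],s[k]
out={}
for n,lo,hi,box,z in [('orange',(5,150,150),(17,255,255),(285,190,306,212),36),('yellow',(20,120,120),(35,255,255),(275,225,297,243),36),('green',(45,120,80),(85,255,255),(212,240,235,262),36),('white',(0,0,190),(180,60,255),(190,215,208,235),36),('screw',(0,0,150),(180,90,255),(250,248,266,262),34),
 ('red',(0,150,120),(5,255,255),(390,235,425,265),22),('redbig',(0,150,60),(8,255,255),(395,275,430,315),22)]:
    uv,s=cen(lo,hi,box);p=ray('top',uv,z);out[n]=p;print(n,uv.round(1),s[2:],p.round(1))
m=cv2.inRange(im,(100,120,60),(125,255,255));
cs,_=cv2.findContours(m,0,2);c=max(cs,key=cv2.contourArea);h=cv2.convexHull(c);e=cv2.fitEllipse(h);print(e,ray('top',e[0],30))
# white turret cap dark
for n,uv,z in [('cap',(90+309/2,110+187/2),81),('tabend',(90+330/2,110+270/2),77),('tabin',(90+320/2,110+228/2),77)]:print(n,ray('top',uv,z).round(1))
# circle fit of markers r=109
from scipy.optimize import least_squares
P=np.array([out[k][:2] for k in ['orange','yellow','green','white','screw']])
f=least_squares(lambda q:np.hypot(*(P-q).T)-109,e[0] if 0 else ray('top',e[0],30)[:2]);print('axis',f.x,f.fun)
print('ang',np.degrees(np.arctan2(*(P-f.x).T[::-1])))
for n,uv,z in [('det1',(90+58/2,110+60/2),34),('det2',(90+73/2,110+275/2),34),('jar',(90+617/2,110+52/2),75),('pink',(361,239),20),('turq',(401,213),20),('yel',(440,249),20)]:print(n,ray('top',uv,z).round(1))
print(ctrl.get_calibration('top'))
snap('top','btn',(340,190,470,330),5)
E
```

```text
orange [296.  201.4] [ 9  9 62] [580.6 -43.3  36. ]
yellow [286.9 234.7] [ 9  9 70] [509.2 -22.9  36. ]
green [223.4 251.2] [10 10 82] [475.2 112.6  36. ]
white [198.7 226.5] [11 10 86] [528.5 165.8  36. ]
screw [257.9 254.7] [ 7  6 33] [467.3  39.4  34. ]
red [403.5 250.9] [ 14  13 153] [ 472.7 -273.4   22. ]
redbig [412.9 295.6] [ 21  20 331] [ 377.9 -289.9   22. ]
((245.8140106201172, 206.55934143066406), (113.2882308959961, 114.43560791015625), 64.77130889892578) [571.08119813  65.17222138  30.        ]
cap [571.8  64.6  81. ]
tabend [486.4  43.5  77. ]
tabin [529.6  53.6  77. ]
axis [573.11375686  65.63280167] [ 0.19535135  0.17804852 -0.43359072  0.59276686  0.06080632]
ang [ -86.06729095 -125.8141775   154.36294669  114.00001322 -166.06454031]
det1 [719.9 342.4  34. ]
det2 [485.1 320.   34. ]
jar [ 712.3 -259.3   75. ]
pink [ 499.2 -183.2   20. ]
turq [ 554.9 -271.7   20. ]
yel [ 476.1 -352.7   20. ]
{'fx': 510.0212706243552, 'fy': 510.0212706243552, 'cx': 276.2468416242063, 'cy': 203.03631488197743, 'world_to_cam': array([[-9.04145086e-03, -9.99946676e-01, -4.98980338e-03,
         4.71416882e+00],
       [-9.93085766e-01,  9.56325747e-03, -1.17000876e-01,
         5.77632906e+02],
       [ 1.17042355e-01,  3.89744505e-03, -9.93119276e-01,
         1.06489383e+03],
       [ 0.00000000e+00,  0.00000000e+00,  0.00000000e+00,
         1.00000000e+00]])}
```

View pics/btn.png

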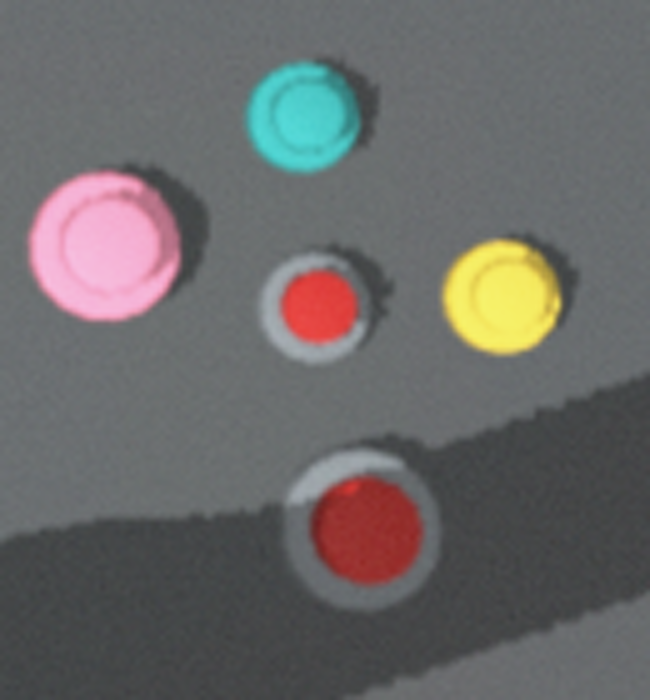

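The small red/grey button at (403,251) is confirmed: its housing is about 46 mm across, against about 65 mm for the big one. The fitted axis is (573,65.5). The tab is at −166° and orange at −86°, a difference of +80°, which matches +1.396. So I push anticlockwise from the tab's +y side.

```bash
cat >> h.py <<'E'
from scipy.spatial.transform import Rotation as Ro
AX=np.array([572.5,65.4])
def cur():
    s=ctrl.sense();q=s['ee_rot'];return s,Ro.from_quat([q[1],q[2],q[3],q[0]])
def target(a):
    y=np.array([0,0,-1.]);z=np.array([np.cos(a),np.sin(a),0]);return Ro.from_matrix(np.c_[np.cross(y,z),y,z])
def row(p,a):
    s,R=cur();d=R.inv().apply(np.array(p,float)-s['eef_pos'])/10
    w=(R.inv()*target(a)).as_rotvec();return np.r_[d,w].round(3).tolist()
def tabpose(th,off,r,z):
    # tab angle th (rad, world), off mm clockwise of the tab's centre plane
    u=np.array([np.cos(th),np.sin(th)]);t=np.array([-u[1],u[0]])
    return [*(AX+r*u-off*t),z]
E
python3 - <<'E'
from h import *
s,R=cur();M=R.as_matrix();print(M.round(3));print('z yaw',np.degrees(np.arctan2(M[1,2],M[0,2])),s['joints'].round(3))
th=np.radians(-166)
for flip in (0,np.pi):
    p=tabpose(th,50,76,130);print(p,row(p,th+flip))
E
```

```text
[[-0.912 -0.     0.409]
 [-0.409  0.    -0.912]
 [ 0.    -1.    -0.   ]]
z yaw -65.83434945524671 [-1.372  0.313  1.498 -0.     1.331 -0.223]
[np.float64(486.66143002304085), np.float64(95.52872224822508), 130] [-48.313, 10.129, -41.294, -0.0, 1.748, 0.0]
[np.float64(486.66143002304085), np.float64(95.52872224822508), 130] [-48.313, 10.129, -41.294, 0.0, -1.393, 0.0]
```

```bash
python3 -m inch '[-4,0,-3.4,0,-0.12,0, -7,0,-6,0,-0.24,0, -10,0,-9,0,-0.36,0, -14,0,-11,0,-0.48,0, -17,0,-14,0,-0.6,0, -20,0,-17,0,-0.72,0, -23,0,-20,0,-0.84,0, -26,0,-22,0,-0.96,0]' 1 40
python3 - <<'E'
from h import *
th=np.radians(-166);p=tabpose(th,50,76,130);print(p,row(p,th+np.pi),ctrl.sense()['joints'].round(2))
E
```

```text
time_s: 1.77
eef_pos: [357.9, -177.1, 231.6]
ee_rot: [-0.452, 0.452, -0.544, 0.544]
force: [0.4, -0.6, 0.0]
grip_width: 0.001
[np.float64(486.66143002304085), np.float64(95.52872224822508), 130] [-29.157, 10.149, 7.676, -0.0, -0.428, 0.0] [-0.75  0.03  1.84 -0.    1.27 -0.57]
```

```bash
python3 -m inch '[-4,0,1,0,-0.05,0, -8,0.5,2,0,-0.1,0, -12,1,3,0,-0.16,0, -16,2,4,0,-0.22,0, -20,4,5,0,-0.28,0, -24,5,6.5,0,-0.34,0, -28,6,7.5,0,-0.4,0, -29.2,7,7.7,0,-0.428,0]'
python3 - <<'E'
from h import *
th=np.radians(-166);p=tabpose(th,50,76,130);print(p,row(p,th+np.pi),ctrl.sense()['joints'].round(2))
im=snap('scene','s1',(190,170,430,330),3)
snap('wrist','w1')
E
```

```text
time_s: 2.43
eef_pos: [489.7, 96.6, 160.9]
ee_rot: [0.558, -0.557, 0.435, -0.436]
force: [0.4, -0.5, 0.0]
grip_width: 0.002
[np.float64(486.66143002304085), np.float64(95.52872224822508), 130] [0.033, 3.088, -0.328, -0.001, 0.0, -0.0] [-0.04  0.32  1.68  0.    1.14 -0.29]
```

View pics/s1.png

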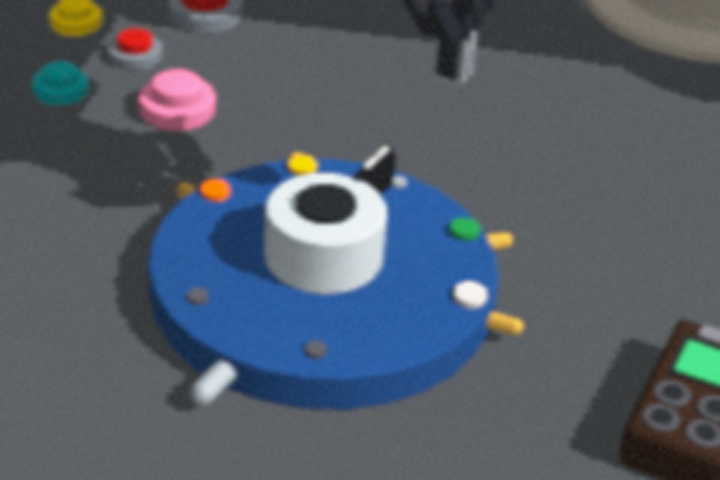

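View pics/w1.png

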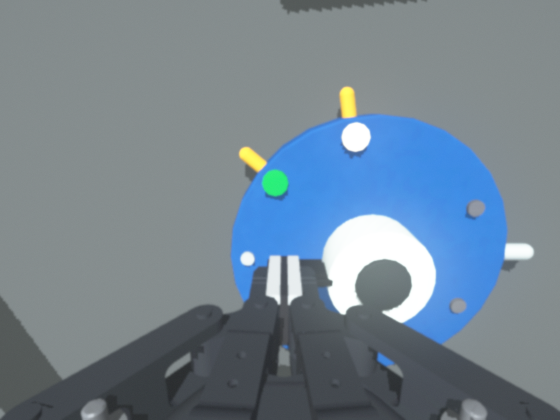

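```bash
python3 -m inch '[0,1,0,0,0,0, 0,2.5,0,0,0,0, 0,4,0,0,0,0, 0,6,-0.4,0,0,0, 0,8,-0.4,0,0,0, 0,10,-0.4,0,0,0, 0,10.8,-0.4,0,0,0, 0,10.8,-0.4,0,0,0]'
python3 - <<'E'
from h import *
s=ctrl.sense();print(s['eef_pos'],proj('scene',s['eef_pos']))
th=np.radians(-166);print(row(tabpose(th,18,80,52),th+np.pi))
im=snap('scene','s2',(190,170,430,330),3)
snap('wrist','w2')
E
```

```text
time_s: 3.2
eef_pos: [483.6, 91.3, 52.1]
ee_rot: [-0.555, 0.556, -0.438, 0.436]
force: [0.3, -0.6, 0.4]
grip_width: 0.005
[483.63961209  91.30313461  52.06444141] [335.70301295 236.01865698]
[2.863, 0.004, 0.016, 0.003, -0.007, -0.001]
```

View pics/s2.png

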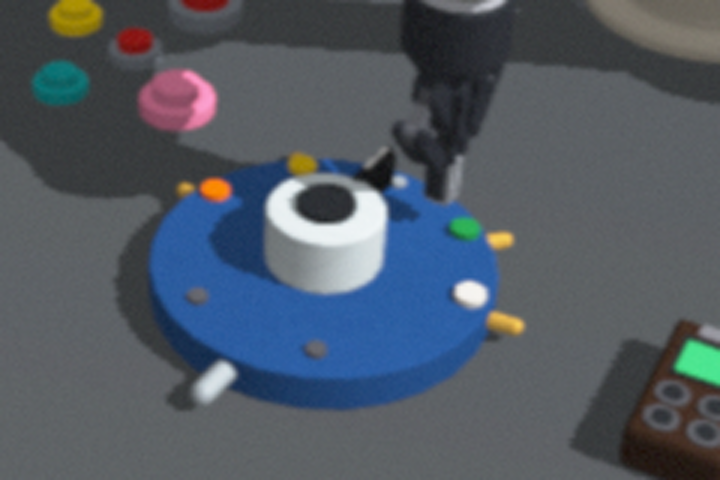

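View pics/w2.png

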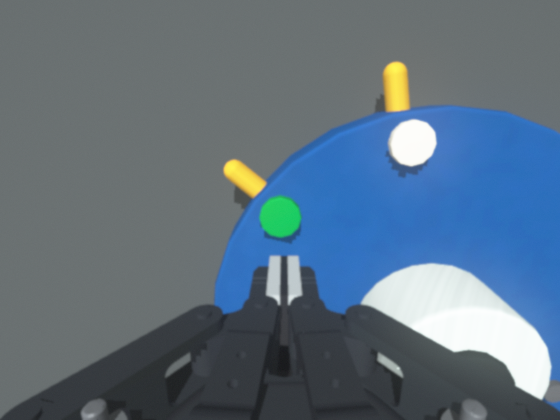

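The fingers are down beside the tab on its +y side, with clearance to the cap and markers. Next, work out the push arc.

```bash
cat > arc.py <<'E'
import sys
from h import *
a=[float(v) for v in sys.argv[1].split(',')]
for x in a:
    th=np.radians(-166)+x; print(x,np.round(row(tabpose(th,18,80,52),th+np.pi),2).tolist())
E
python3 arc.py -0.1,0,0.06,0.12,0.18,0.24,0.3,0.36
```

```text
-0.1 [2.07, 0.21, 0.09, -0.0, 0.09, 0.0]
0.0 [2.86, 0.21, -0.13, -0.0, -0.01, 0.0]
0.06 [3.35, 0.21, -0.22, -0.0, -0.07, 0.0]
0.12 [3.84, 0.21, -0.28, -0.0, -0.13, 0.0]
0.18 [4.33, 0.21, -0.31, -0.0, -0.19, 0.0]
0.24 [4.82, 0.21, -0.31, -0.0, -0.25, 0.0]
0.3 [5.31, 0.21, -0.28, -0.0, -0.31, 0.0]
0.36 [5.8, 0.21, -0.23, -0.0, -0.37, 0.0]
```

```bash
python3 -m inch '[1.5,0,0,0,0,0, 2.4,0,-0.1,0,0,0, 2.9,0,-0.15,0,0,0, 3.4,0,-0.2,0,-0.06,0, 3.9,0,-0.25,0,-0.12,0, 4.4,0,-0.3,0,-0.18,0, 4.9,0,-0.3,0,-0.24,0, 5.4,0,-0.3,0,-0.3,0]'
python3 arc.py 0.3,0.36,0.42,0.48,0.54,0.60,0.66,0.72,0.78
python3 - <<'E'
from h import *
snap('wrist','w3')
snap('top','t3',(170,130,330,290),4)
E
```

```text
time_s: 3.97
eef_pos: [494.6, 38.8, 54.0]
ee_rot: [0.616, -0.615, 0.348, -0.348]
force: [-0.8, 2.2, 0.1]
grip_width: -0.0
0.3 [-0.04, 0.2, 0.04, -0.0, -0.0, 0.0]
0.36 [0.44, 0.2, -0.06, -0.0, -0.06, 0.0]
0.42 [0.93, 0.2, -0.12, -0.0, -0.12, 0.0]
0.48 [1.42, 0.2, -0.15, -0.0, -0.18, 0.0]
0.54 [1.91, 0.2, -0.16, -0.0, -0.24, 0.0]
0.6 [2.4, 0.2, -0.13, -0.0, -0.3, 0.0]
0.66 [2.89, 0.2, -0.08, -0.0, -0.36, 0.0]
0.72 [3.38, 0.2, 0.01, -0.0, -0.42, 0.0]
0.78 [3.86, 0.2, 0.12, -0.0, -0.48, 0.0]
```

View pics/w3.png

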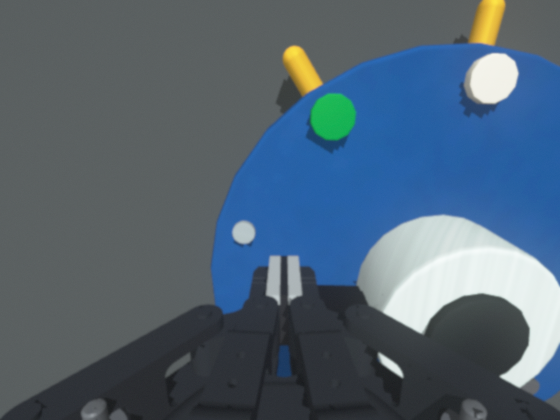

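View pics/t3.png

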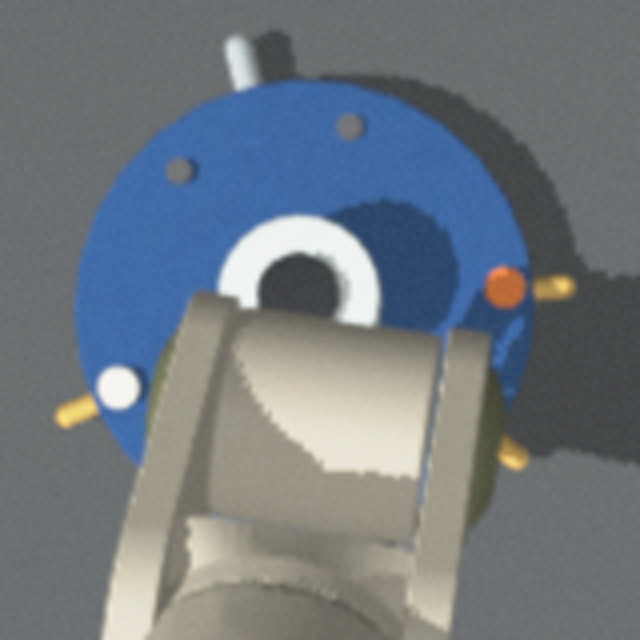

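A push force of about 2.3 N shows contact with the tab, and the screw is now behind the fingers. I'll continue the arc.

```bash
python3 -m inch '[0.5,0.1,0,0,-0.06,0, 0.9,0.2,-0.1,0,-0.12,0, 1.4,0.2,-0.1,0,-0.18,0, 1.9,0.2,-0.1,0,-0.24,0, 2.4,0.2,-0.1,0,-0.3,0, 2.9,0.2,-0.1,0,-0.36,0, 3.4,0.2,0,0,-0.42,0, 3.9,0.2,0.1,0,-0.48,0]'
python3 arc.py 0.78,0.84,0.9,0.96,1.02,1.08,1.14,1.2,1.25
python3 - <<'E'
from h import *
snap('scene','s4',(190,170,430,330),3)
E
```

```text
time_s: 4.73
eef_pos: [515.2, 6.2, 51.6]
ee_rot: [0.68, -0.68, 0.193, -0.192]
force: [-2.1, 2.3, 1.8]
grip_width: 0.001
0.78 [0.02, -0.04, 0.04, -0.0, -0.0, -0.0]
0.84 [0.5, -0.04, -0.06, -0.0, -0.06, -0.0]
0.9 [0.99, -0.04, -0.12, -0.0, -0.12, -0.0]
0.96 [1.48, -0.04, -0.15, -0.0, -0.18, -0.0]
1.02 [1.97, -0.04, -0.15, -0.0, -0.24, -0.0]
1.08 [2.46, -0.04, -0.13, -0.0, -0.3, -0.0]
1.14 [2.95, -0.04, -0.07, -0.0, -0.36, -0.0]
1.2 [3.44, -0.04, 0.01, -0.0, -0.42, -0.0]
1.25 [3.83, -0.04, 0.11, -0.0, -0.48, -0.0]
```

View pics/s4.png

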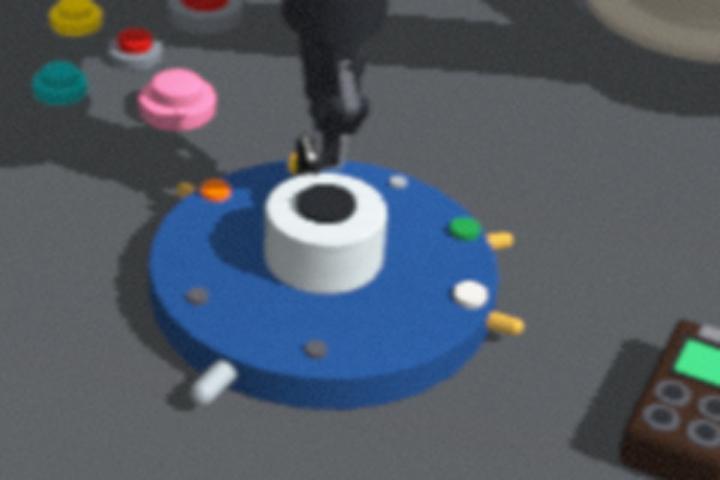

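The tab, at crop (308,152), is now about over the yellow port and moving with the fingers. I'll continue toward orange.

```bash
python3 -m inch '[0.5,0,0,0,-0.06,0, 1,0,-0.1,0,-0.12,0, 1.5,0,-0.1,0,-0.18,0, 2,0,-0.1,0,-0.24,0, 2.5,0,-0.1,0,-0.3,0, 2.9,0,-0.1,0,-0.36,0, 3.4,0,0,0,-0.42,0, 3.8,0,0.1,0,-0.48,0]'
python3 arc.py 1.0,1.25,1.28,1.31,1.34
python3 - <<'E'
from h import *
snap('scene','s5',(190,170,430,330),3)
E
```

```text
time_s: 5.45
eef_pos: [548.4, -13.0, 51.6]
ee_rot: [-0.707, 0.707, -0.025, 0.026]
force: [-0.8, 0.2, 1.3]
grip_width: 0.003
1.0 [-1.92, -0.04, 0.7, 0.0, 0.25, 0.0]
1.25 [-0.0, -0.04, -0.0, 0.0, 0.0, 0.0]
1.28 [0.24, -0.04, -0.05, 0.0, -0.03, 0.0]
1.31 [0.48, -0.04, -0.1, 0.0, -0.06, 0.0]
1.34 [0.73, -0.04, -0.13, 0.0, -0.09, 0.0]
```

View pics/s5.png

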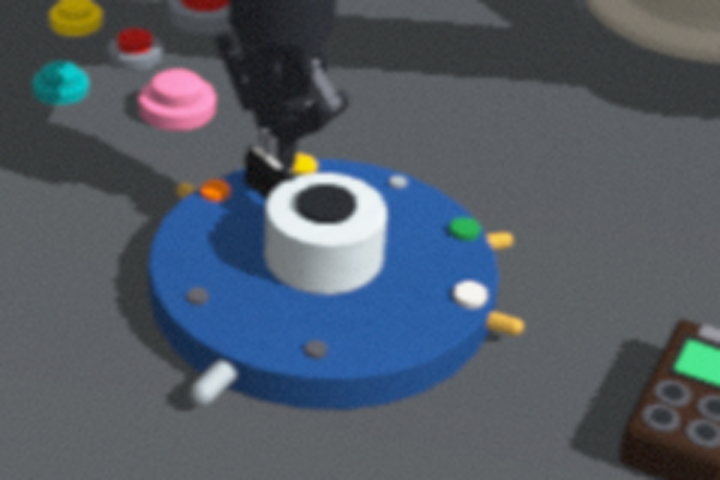

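```bash
python3 -m inch '[0.2,0,0,0,-0.03,0, 0.5,0,-0.1,0,-0.06,0, 0.7,0,-0.1,0,-0.08,0, 0.7,0,-0.1,0,-0.08,0, 0.7,0,-0.1,0,-0.08,0]'
python3 arc.py 1.1,1.34,1.38
python3 - <<'E'
from h import *
snap('scene','s6',(190,170,430,330),3)
E
```

```text
time_s: 5.92
eef_pos: [555.0, -14.3, 51.3]
ee_rot: [-0.707, 0.707, 0.002, -0.002]
force: [-0.2, -0.7, -0.7]
grip_width: -0.0
1.1 [-1.8, -0.07, 0.59, 0.0, 0.23, 0.0]
1.34 [0.06, -0.07, -0.05, 0.0, -0.01, 0.0]
1.38 [0.38, -0.07, -0.12, 0.0, -0.05, 0.0]
```

View pics/s6.png

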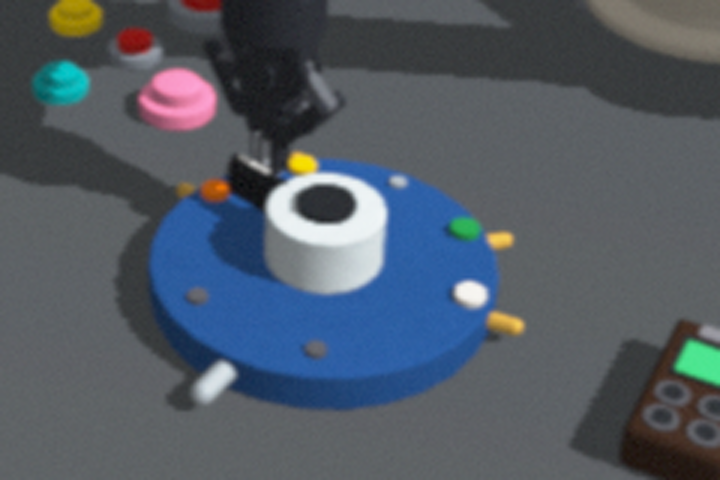

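The tab has moved ahead of the fingers and the contact force is about zero. I'll back off the way I came, rise, and look.

```bash
python3 -m inch '[-1,0,0,0,0,0, -2,0,0,0,0,0, -2.5,-1,0,0,0,0, -2.5,-4,0,0,0,0, -2.5,-8,0,0,0,0, -4,-12,-2,0,0,0, -6,-14,-6,0,0,0, -8,-14,-10,0,0,0]'
python3 - <<'E'
from h import *
snap('scene','s7',(190,170,430,330),3)
snap('top','t7',(170,130,330,290),4)
E
```

```text
time_s: 6.63
eef_pos: [482.9, -103.2, 194.7]
ee_rot: [-0.706, 0.708, 0.006, -0.001]
force: [1.5, -0.6, 0.1]
grip_width: -0.001
```

View pics/s7.png

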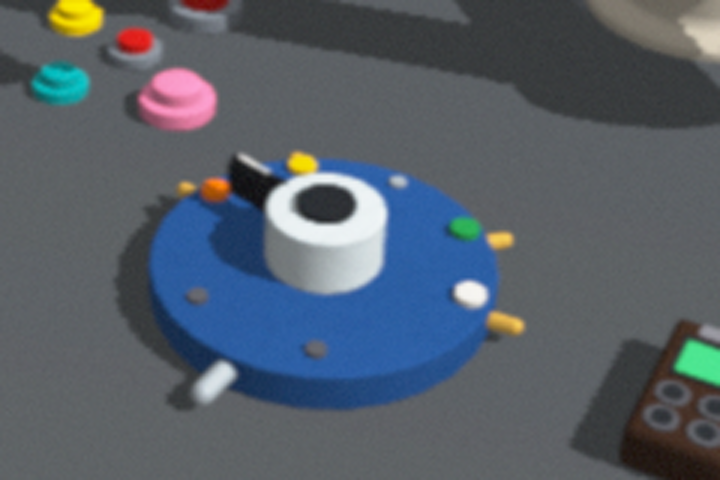

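View pics/t7.png

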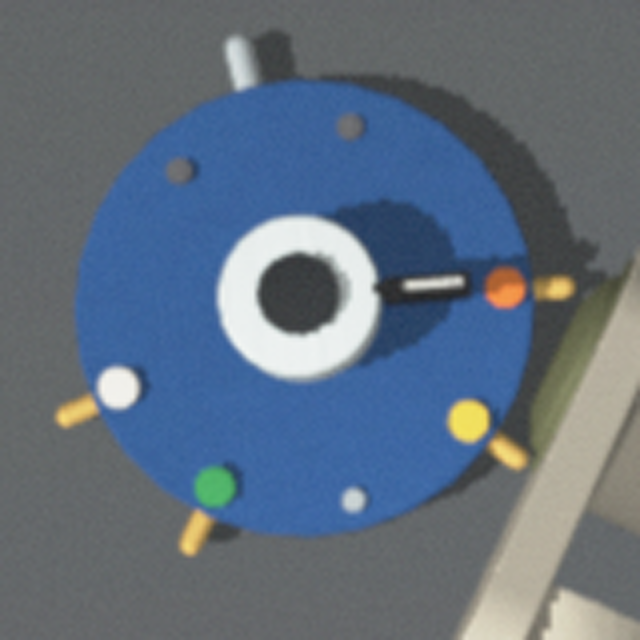

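```bash
python3 - <<'E'
from h import *
f=lambda u,v,z:ray('top',(170+u/4,130+v/4),z)
a=f(405,285,77);b=f(463,282,77);o=f(505,287,36);c=f(299,292,81)
d=b-a;print(a,b,o,c,np.degrees(np.arctan2(d[1],d[0])))
for A in (AX,c[:2]):
    g=lambda p:np.degrees(np.arctan2(p[1]-A[1],p[0]-A[0]));print(g(a),g(b),g(o))
B=np.array([472.7,-273.4]); 
for z in (80,24): print(row([*B,z],np.pi/2), row([*B,z],0.5))
print(ctrl.sense()['joints'].round(2))
E
```

```text
[576.39799859   9.46420509  77.        ] [577.67251332 -20.56962115  77.        ] [579.77770683 -43.72775385  36.        ] [572.80409309  64.08582439  81.        ] -87.57005559066535
-86.01367271809377 -86.55684952269348 -86.1846062452923
-86.23557043053164 -86.70862244470045 -86.2991414038425
[-0.898, 11.268, -16.641, 0.003, 0.002, 0.003] [-0.898, 11.268, -16.641, 0.001, 1.073, 0.004]
[-0.914, 16.868, -16.626, 0.003, 0.002, 0.003] [-0.914, 16.868, -16.626, 0.001, 1.073, 0.004]
[-0.46  0.28  1.65 -0.    1.21 -2.03]
```

The line on the tab is at −86.0 to −86.7° and orange at −86.2°, so it has clicked in. Next is the small red button.

```bash
python3 -m inch '[-0.2,2,-3.5,0,0,0, -0.5,3,-7,0,0,0, -0.7,4,-10.5,0,0,0, -0.9,6,-14,0,0,0, -0.9,9,-16.6,0,0,0, -0.9,12,-16.6,0,0,0, -0.9,14,-16.6,0,0,0, -0.9,14,-16.6,0,0,0]'
python3 - <<'E'
from h import *
B=np.array([472.7,-273.4]);print(row([*B,22],np.pi/2))
snap('wrist','w8');snap('scene','s8',(180,130,340,250),4)
c=ctrl.search_frame('start_top','wrist');print([(d['uv'],d['score'],ray('wrist',d['uv'],22)) for d in c])
E
```

```text
time_s: 7.4
eef_pos: [472.8, -267.3, 46.4]
ee_rot: [0.709, -0.705, -0.0, 0.004]
force: [0.2, -0.2, 0.1]
grip_width: -0.0
[-0.003, 2.437, -0.623, -0.005, 0.007, -0.005]
[([231.7, 66.6], 0.96, array([ 379.16306458, -294.79120965,   22.        ])), ([424.6, 298.9], 0.84, array([ 505.99077752, -184.51779096,   22.        ])), ([267.4, 244.0], 0.74, array([ 471.37266681, -278.17687109,   22.        ])), ([124.2, 257.5], 0.63, array([ 480.53696885, -360.29808551,   22.        ]))]
```

View pics/w8.png

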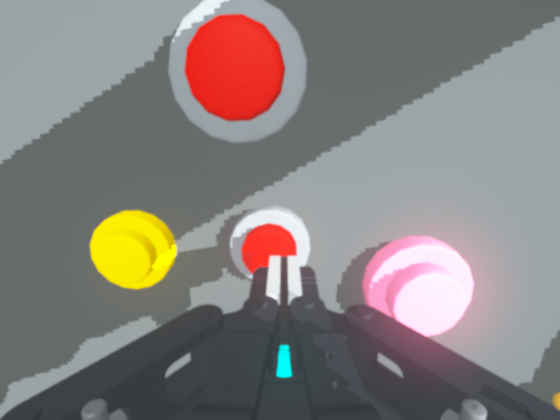

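View pics/s8.png

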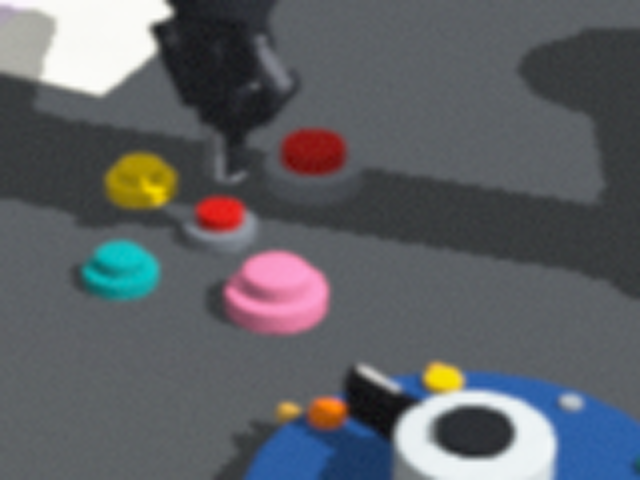

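The fingers are over the small red button. The wrist view puts its x at 471 and y between −274 and −278. I'll centre there and press in small steps.

```bash
python3 -m inch '[0,0.8,-0.8,0,0,0, 0,1.6,-0.8,0,0,0, 0,2.2,-0.8,0,0,0, 0,2.5,-0.8,0,0,0, 0,2.7,-0.8,0,0,0, 0,2.9,-0.8,0,0,0, 0,3,-0.8,0,0,0, 0,3,-0.8,0,0,0]'
python3 - <<'E'
from h import *
snap('scene','s9',(180,130,340,250),4);s=ctrl.sense();print(s['eef_pos'],s['force'])
E
```

```text
time_s: 8.22
eef_pos: [474.5, -276.6, 20.0]
ee_rot: [0.707, -0.707, -0.003, 0.003]
force: [-2.1, 1.6, 2.0]
grip_width: -0.005
[ 474.48387282 -276.66072681   20.08163944] [-0.79934035  1.02523065  3.39018135]
```

View pics/s9.png

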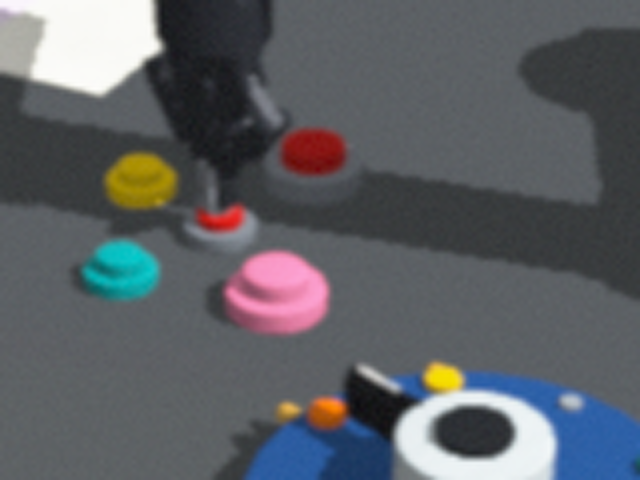

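The fingers are on the button, which is partly down at about 3 N (full travel takes 5 N). I'll press further.

```bash
python3 -m inch '[0,0.1,0,0,0,0, 0,0.2,0,0,0,0, 0,0.3,0,0,0,0, 0,0.4,0,0,0,0, 0,0.5,0,0,0,0, 0,0.5,0,0,0,0, 0,0.5,0,0,0,0]'
python3 - <<'E'
from h import *
snap('scene','s10',(180,130,340,250),4);s=ctrl.sense();print(s['eef_pos'],s['force'])
E
```

```text
time_s: 8.85
eef_pos: [474.7, -276.8, 15.9]
ee_rot: [-0.707, 0.707, 0.003, -0.003]
force: [-4.7, 4.3, 14.6]
grip_width: 0.005
[ 474.64776422 -276.85022668   15.89358876] [-3.61930008  4.15666054 14.34677385]
```

View pics/s10.png

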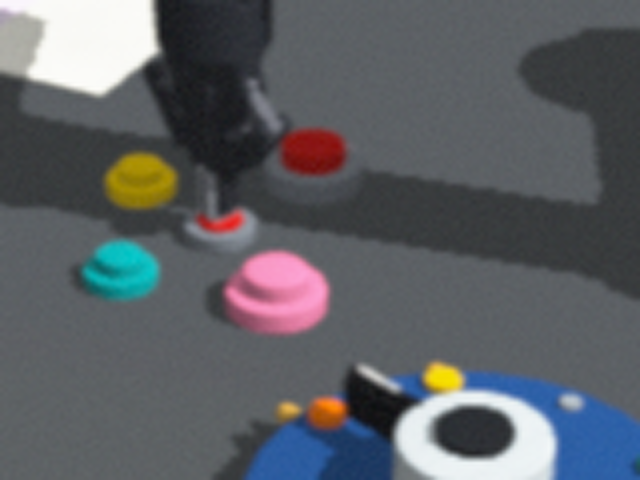

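The button is fully down: the force is 14 N, well past 5 N, and the tip is at 15.9 mm against 16 mm expected. Now I'll lift straight up and away.

```bash
python3 -m inch '[0,-1,0,0,0,0, 0,-3,0,0,0,0, 0,-6,0,0,0,0, 0,-10,0,0,0,0, 0,-14,0,0,0,0, -4,-16,0,0,0,0, -8,-16,0,0,0,0, -8,-16,0,0,0,0]'
python3 - <<'E'
from h import *
snap('scene','s11');snap('top','t11',(90,110,490,330),2);s=ctrl.sense();print(s['eef_pos'],s['force'],np.abs(s['dq']).max())
E
```

```text
time_s: 9.57
eef_pos: [390.3, -276.7, 175.4]
ee_rot: [0.707, -0.707, -0.002, 0.003]
force: [0.0, 0.6, -0.8]
grip_width: -0.001
[ 393.919985   -277.72708717  175.35864353] [ 0.21671746 -0.46090829  0.86998661] 0.049025283090533334
```

View pics/s11.png

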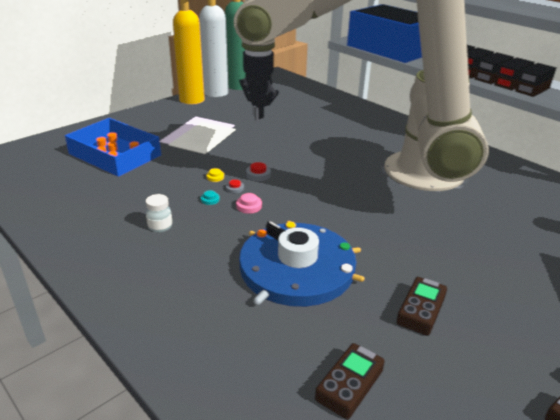

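View pics/t11.png

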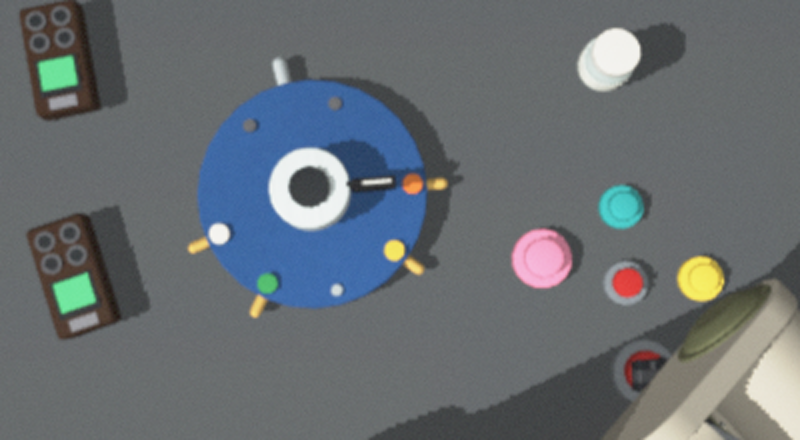

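The tab points at orange (crop 412,183), the small red button is up (627,283), and the detectors and jar have not moved. The arm is clear, so I'm handing in.

```bash
python3 -c "
from rig import ctrl
print(ctrl.finish_job())"
```

```text
the job is handed in; nothing more can be done
None
```

The tab now points at the orange port, the small red start button has been pressed and is back up, and the job is handed in at about 9.7 s. No verdict was reported.

- **Selector:** With the fingers shut, I pushed the tab anticlockwise two detents, touching one side only. In the top picture its line reads −86.0 to −86.7° and the orange port −86.2°. The contact force fell to about zero as it clicked in.
- **Start button:** I chose the small red one in the grey housing. It went fully down, with the fingertip at 15.9 mm and about 14 N on it, and the last pictures show it up again.
- **Final state:** The detectors and jar look unmoved by eye in before and after pictures, and the arm is clear of everything.
- **Disagreement:** The wrist and top cameras differed by about 4–5 mm on the button's position. I pressed between the two, well inside its 32 mm top. No check failed.

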